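Ease a weighted press ram down off its ratchet

TASK

The press's weighted ram is held up by its ratchet. Push the red trip lever fully down, take the crank by its black grip and lift it a little so that the pawl springs out of the ratchet, then let the crank down slowly, keeping hold of it, until the ram is resting gently on the round retainer in the lid, and only then let go. Do not let the crank run away, do not force the ram down onto the retainer, and leave the other things on the bench where they are.

Things in the scene. Friction and masses are not known exactly. Their poses are not given: they have to be found in the camera images.
- press: Green two-pillar hand press, fixed. Origin: centre of its underside on the bench; y along the crank shaft towards the crank, z up, x away from the grip. Base 220 x 300 x 30 mm; crosshead from x -40 to 75, y -125 to 125, z 190 to 275 mm; pillars 28 mm thick at x 0, y -100 and 100 mm. The ram's round weight (90 mm wide, over the origin) reaches z 365 mm at the start.
- shaft (a point): Point on the crank's axis of rotation (along the press's y axis), 230 mm above the bench, level with the middle of the grip along that axis.
- crank (a joint): Crank angle, rad: 0.02 to 0.07 at the start (on the ratchet); at 0 the lever stands 45 degrees above level towards the press's -x; grows as the lever goes down, level at 0.785; can be lifted to -0.3. The grip moves on a circle of 150 mm radius about the shaft; the ram sinks 30 mm per rad. With the pawl out the ram's weight pulls the grip down with some 6 to 10 N, unbraked.
- grip: Black plastic grip of the crank: a sleeve 24 mm in diameter and 90 mm long that turns freely on its pin, lying along the press's y axis. Origin: its middle. The crank's steel arm (16 mm thick) lies 63 mm from the origin on the press's side (-y); the outer end is free.
- trip (a joint): Red trip lever, rad: 0 at the start (pad sloping up), 0.55 fully down on its stop. Stays where it is left; takes some 6 to 10 N at the pad. It works the pawl through a spring: while the load is on the ratchet the pawl stays in even with the trip fully down.
- trip_pad (a point): Middle of the upper face of the red pad (32 mm along x, 30 mm along y) on the trip lever. The lever's pivot, 62 mm away on the pad's +x side (press axes), is parallel to the press's y axis, 292 mm above the bench. The pad lies 162 mm from the press's middle on its -y side, clear of the crosshead, and sinks about 34 mm to the stop.
- pawl (a joint): How far the brass pawl lags behind the trip lever against its spring, rad: 0 at the start; about 0.55 with the trip down and the pawl still held in the ratchet by the load; about 0 again when the pawl has sprung out. With the trip down it springs out once the crank is lifted by some 0.12 to 0.18 rad (about 25 mm at the grip), to about -0.11.
- ram: The steel ram with its round weight, about 2.8 to 4.4 kg, guided upright in the crosshead. Origin: centre of the underside of its round foot (56 mm diameter), which is the face that lands on the retainer.
- retainer: Round steel filter retainer, 100 mm diameter, 6 mm thick, loose in a shallow recess of the silver lid under the ram. Origin: centre of its underside. The lid's pedestal is adjustable: the ram has 20 to 38 mm to go. The resting ram loads it with 30 to 55 N; over 95 N dents the lid, which 10 N of push on the grip beyond the weight can cause.
- spare_a: Spare retainer plate lying on the bench, 100 mm diameter, 6 mm thick; origin centre of its underside. Leave alone.
- spare_b: Second spare retainer plate on the bench, same size; origin centre of its underside. Leave alone.
- spare_lid: Silver aluminium lid on the bench, 150 x 140 x 14 mm; origin centre of its underside. Leave alone.
- lid_handle: Black plastic lid handle on the bench, 146 mm long, 40 mm high; origin centre of its underside. Leave alone.
- peg: Steel locking peg standing on the bench, 12 mm diameter, 50 mm tall; origin centre of its underside. Leave alone.
- screwdriver: Screwdriver lying on the bench; origin under its middle. Leave alone.
- clip_tray: Blue open tray on the bench, 120 x 160 x 35 mm; origin centre of its underside. Leave alone.
Not all that is in view belongs to the job. Leave any blue or green look-alike of the retainer alone.

How it is judged:
By the outcome, as a careful person would: the job done as asked, in the order asked, and still so for the second after the job is handed in, with the robot touching nothing.
It also fails if it takes over 67 s, if anything falls off the work surface, if the arm or the gripper's body presses on something with over 40 N, if the wrist force passes 120 N, or if a joint passes its speed limit or range.

ROBOT

A 7-joint arm with a two-finger parallel gripper is mounted at the origin on the work surface. World frame = base frame: x ahead of the robot, y to its left, z up, the work surface at z = 0. Lengths are in m, angles in rad, forces in N, time in s.
With the tool pointing down it reaches from about 0.425 to 1.025 m from the base axis. Payload 9.4 kg.
Tool frame: the origin (TCP) lies midway between the tips of the shut fingers; the grasp point (between the pads) lies 19 mm behind it (bot.grasp_offset is the distance from the TCP to the grasp point, in m); x points along the fingers, z is the direction in which the jaws open and shut, and the axes are right-handed (so a half turn about x gives the same grasp; the last joint's range is limited). The gripper opens to 93 mm and grips with 3 to 60 N. Pads are 15 mm wide; open, the fingers measure 128 mm over their backs; the gripper's body (75 mm by 188 mm) begins 65 mm behind the grasp point.
Start: joints at [-1.386, 0.599, -0.003, 1.599, 0.002, 0.943, -0.08], TCP at [0.188, 0.7, 0.219] pointing down, gripper open.
Joint ranges: [-2.57, 2.57], [-0.35, 1.97], [-1.29, 1.29], [0.11, 2.56], [-1.05, 4.19], [0.11, 1.86], [-2.63, 2.63]. Speed limits (rad/s): [2.22, 2.22, 3.01, 3.01, 3.14, 3.14, 3.14].

INTERFACE

Orientations are given as a rotation vector (axis times angle).
In Python, from station import bot gives the robot as it stands.
- The arm moves only by the tool arm_command, never from a script. Its arguments are lists of equal length, an entry for each row: "delta_pos": the shift along the tool's x, y, z in mm, a list of three; "rot": the turn, a rotation vector about the tool's x, y, z in degrees, a list of three; "fingers": the closure, from 0 (fully open) to 1 (shut). In form: {"delta_pos": [[dx, dy, dz], ...], "rot": [[ax, ay, az], ...], "fingers": [fingers, ...]}. A call has 1 to 5 rows; each row shifts and turns the commanded pose from where the row before left it, along the tool's axes as they then stand; what a row does not reach is not made up. A row lasts 1/8 s, in which the tool goes at most 62.5 mm and 10.7 degrees, less where a joint would pass 70% of its speed; a pose out of reach is approached as far as the arm can. A call with a gripper value outside its range is refused whole. The fingers move at their own pace and stop on an object; "squeeze" is the grip in N (left out, the last holds). Time passes only in rows, so rows that do not move let the fingers close. It gives the time, the measured TCP pose, the force and the opening at its end, in the units of the state.
- bot.get_state(): the state, without advancing time (a new reading comes with each control period).
- bot.capture(name): name is "scene" or "top" or "wrist"; returns a dict with "pixels" (400x640x3 uint8, red, green, blue), "camera_matrix" (3x3 intrinsics, pixels), "R" (3x3) and "t" (3): a world point X has camera coordinates R X + t; the wrist camera has in their place "tool_from_camera" (4x4, takes a point from camera to tool coordinates, whose origin is the TCP and whose axes are the tool frame's). Camera axes: x right, y down, z forward; pixel columns grow to the right and rows downward; lengths in m; the calibration is good to about 2 mm. The wrist camera is an equidistant fisheye: a pixel r from the principal point sees the ray r / f radians off the axis. A picture is of the moment at which its call begins: read the wrist's pose just before it. There is no depth.
- bot.close_job(): hands the job in, once; it reports no verdict.
The state is a dict: "time": time; "joint_positions": joint angles; "joint_velocities": joint speeds; "tau": joint torques, N m; "tcp_pos": TCP position; "eef_rot": TCP orientation; "wrist_force": force on the tool from outside, world axes, zero at the start; "wrist_torque": the same for the moment, N m; "width": finger opening in m.
Only numpy, scipy, OpenCV 4.12 (cv2) and the standard library are available. Lean on these libraries where they do the work, as an engineer would, in place of code of your own. Each camera call takes 0.05 s, during which the arm holds its last target.

## Working session

There is one attempt and no reset: what is moved stays moved. The work goes in short steps, Python scripts to look and compute and a tool call to move; the robot and the scene stay as the last step left them, time stands still between calls to the robot, and variables do not carry over. Pictures are saved under pics/ and viewed, and the job is handed in when it is done.

Besides the shell and the picture viewer there is one more tool, called after "Emit:" by a JSON object that holds its "method" and its "body", one argument or row to a line. arm_command: Moves the arm, as the interface text tells. Its arguments: {"type":"object","properties":{"delta_pos":{"type":"array","items":{"type":"array","items":{"type":"number"}}},"rot":{"type":"array","items":{"type":"array","items":{"type":"number"}}},"fingers":{"type":"array","items":{"type":"number"}},"squeeze":{"type":"number"}},"required":["delta_pos","rot","fingers"]}

```bash
ls; mkdir -p pics; python3 - <<'E'
from station import bot
import cv2,numpy as np,pickle
s=bot.get_state()
print({k:np.round(v,3) for k,v in s.items()}, bot.grasp_offset)
for n in ["scene","top","wrist"]:
    c=bot.capture(n); pickle.dump((s,c),open(f"{n}0.pkl","wb"))
    cv2.imwrite(f"pics/{n}0.png",c["pixels"][:,:,::-1])
    print(n,{k:np.round(v,3).tolist() for k,v in c.items() if k!="pixels"})
E
```

```text
pics
{'time': np.float64(0.0), 'joint_positions': array([-1.386,  0.6  , -0.003,  1.6  ,  0.002,  0.943, -0.08 ]), 'joint_velocities': array([ 0.002,  0.001,  0.001, -0.001, -0.002, -0.001,  0.   ]), 'tau': array([ 1.0000e-03, -7.6506e+01,  1.4980e+00, -2.5234e+01, -5.2000e-02,
        1.7000e-02,  0.0000e+00]), 'tcp_pos': array([0.188, 0.7  , 0.218]), 'eef_rot': array([-1.015,  1.323,  1.014]), 'wrist_force': array([ 0.368, -0.002, -0.369]), 'wrist_torque': array([0.029, 0.035, 0.028]), 'width': np.float64(0.093)} 0.0188
scene {'camera_matrix': [[472.052, 0.0, 312.34], [0.0, 472.052, 205.373], [0.0, 0.0, 1.0]], 'R': [[0.761, 0.648, 0.008], [0.399, -0.459, -0.793], [-0.511, 0.607, -0.609]], 't': [-0.451, -0.09, 1.542]}
top {'camera_matrix': [[376.179, 0.0, 319.878], [0.0, 376.179, 200.905], [0.0, 0.0, 1.0]], 'R': [[-0.018, -1.0, 0.007], [-0.993, 0.017, -0.118], [0.118, -0.009, -0.993]], 't': [0.02, 0.621, 1.078]}
wrist {'camera_matrix': [[309.707, 0.0, 318.926], [0.0, 309.707, 201.054], [0.0, 0.0, 1.0]], 'tool_from_camera': [[0.001, -0.277, 0.961, -0.167], [0.0, -0.961, -0.277, 0.077], [1.0, 0.001, -0.001, -0.0], [0.0, 0.0, 0.0, 1.0]]}
```

View pics/scene0.png

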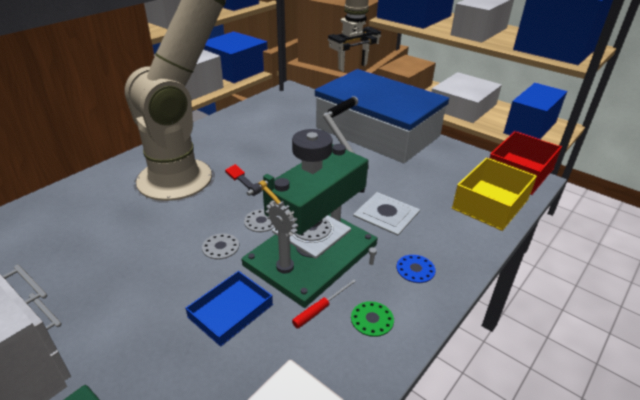

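View pics/top0.png

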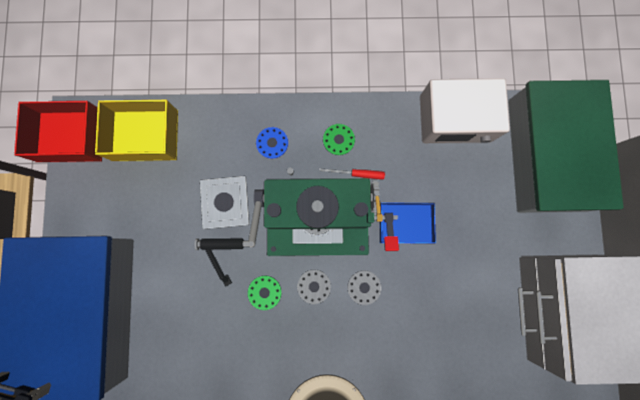

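View pics/wrist0.png

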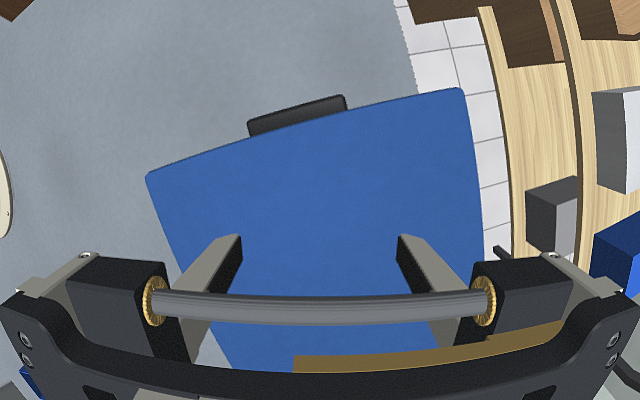

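```bash
cat > h.py <<'E'
import numpy as np,pickle,cv2
from scipy.spatial.transform import Rotation as Rn
def ray(c,u,v):
    K=c["camera_matrix"];d=np.array([(u-K[0,2])/K[0,0],(v-K[1,2])/K[1,1],1.])
    R=np.array(c["R"]);t=np.array(c["t"]);return -R.T@t, R.T@d
def onz(c,u,v,z):
    o,d=ray(c,u,v);return o+d*(z-o[2])/d[2]
def proj(c,X):
    p=np.array(c["R"])@X+c["t"];q=c["camera_matrix"]@p;return q[:2]/q[2]
def tri(c1,p1,c2,p2):
    o1,d1=ray(c1,*p1);o2,d2=ray(c2,*p2)
    A=np.stack([d1,-d2],1);s=np.linalg.lstsq(A,o2-o1,rcond=None)[0]
    a=o1+d1*s[0];b=o2+d2*s[1];return (a+b)/2,np.linalg.norm(a-b)
def wray(c,s,u,v):
    K=c["camera_matrix"];x=(u-K[0,2]);y=(v-K[1,2]);r=np.hypot(x,y);th=r/K[0,0]
    d=np.array([np.sin(th)*x/r,np.sin(th)*y/r,np.cos(th)]);T=np.array(c["tool_from_camera"])
    R=Rn.from_rotvec(s["eef_rot"]).as_matrix()
    return R@T[:3,3]+s["tcp_pos"],R@T[:3,:3]@d
E
python3 - <<'E'
from h import *
s,t=pickle.load(open("top0.pkl","rb"));s,c=pickle.load(open("scene0.pkl","rb"))
a=t["pixels"][160:270,180:420,::-1];cv2.imwrite("pics/tz.png",cv2.resize(a,None,fx=3.3,fy=3.3,interpolation=cv2.INTER_CUBIC))
a=c["pixels"][80:310,210:400,::-1];cv2.imwrite("pics/sz.png",cv2.resize(a,None,fx=2.6,fy=2.6,interpolation=cv2.INTER_CUBIC))
E
```

```text
(no output)
```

View pics/tz.png

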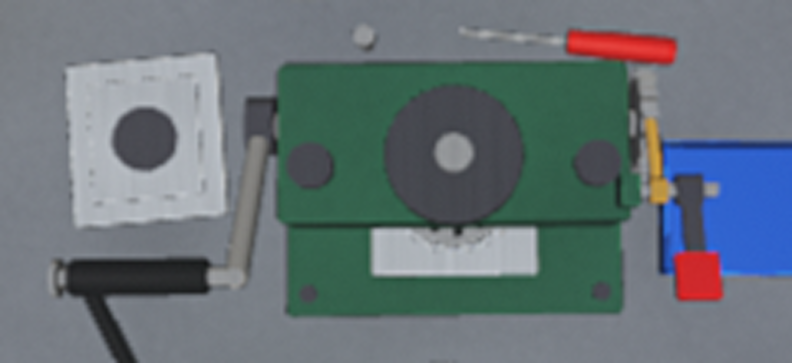

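View pics/sz.png

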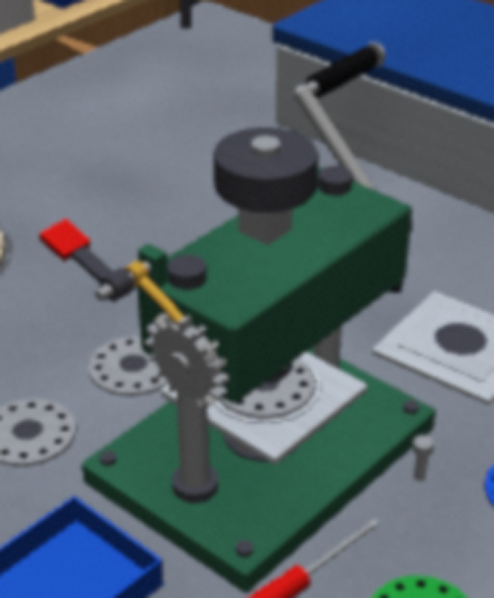

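```bash
python3 - <<'E'
from h import *
s,t=pickle.load(open("top0.pkl","rb"));s,c=pickle.load(open("scene0.pkl","rb"))
T=lambda u,v:((u-0.5)/3.3+180,(v-.5)/3.3+160)
S=lambda u,v:(u/2.6+210,v/2.6+80)
for n,p in dict(fl=(276,222),fr=(632,220),bl=(280,64),br=(628,63)).items(): print(n,onz(t,*T(*p),.275))
for n,p in dict(bfl=(287,315),bfr=(622,313)).items(): print(n,onz(t,*T(*p),.03))
for n,p in dict(gin=(210,276),gout=(68,277)).items(): print(n,onz(t,*T(*p),.331))
print("weight",onz(t,*T(454,152),.365))
print("pad",tri(t,T(698,276),c,S(64,238)))
for n,p,q in [("gin",(210,276),(314,86)),("gout",(68,277),(372,54)),("weighttop",(454,152),(265,155))]: print(n,tri(t,T(*p),c,S(*q)))
for n,q,z in [("b1",(84,466),.03),("b2",(248,578),.03),("b3",(434,410),.03),("c1",(235,330),.275),("c2",(410,210),.275)]: print(n,onz(c,*S(*q),z))
E
```

```text
fl [0.53478008 0.1421475  0.275     ]
fr [ 0.53190179 -0.10662157  0.275     ]
bl [0.64657864 0.13932621 0.275     ]
br [ 0.64327902 -0.10752525  0.275     ]
bfl [0.46464083 0.16710587 0.03      ]
bfr [ 0.46113315 -0.13040294  0.03      ]
gin [0.49763558 0.17702697 0.331     ]
gout [0.49859991 0.26902885 0.331     ]
weight [0.57236902 0.01729394 0.365     ]
pad (array([ 0.49225131, -0.14429769,  0.3099743 ]), np.float64(0.00037591576600678756))
gin (array([0.49804634, 0.17773106, 0.32925521]), np.float64(0.0010667074164012497))
gout (array([0.49935777, 0.2697663 , 0.33089741]), np.float64(0.002024914034999481))
weighttop (array([0.57362014, 0.01693719, 0.34972316]), np.float64(0.0009517176794649683))
b1 [ 0.47245004 -0.13460121  0.03      ]
b2 [ 0.68727834 -0.13676485  0.03      ]
b3 [0.68484108 0.15894437 0.03      ]
c1 [ 0.65139241 -0.11084894  0.275     ]
c2 [0.65300278 0.12764329 0.275     ]
```

```bash
cat > to.py <<'E'
import sys
from h import *
from station import bot
s=bot.get_state();R=Rn.from_rotvec(s["eef_rot"]).as_matrix()
print("t",s["time"],"tcp",np.round(s["tcp_pos"],4),"F",np.round(s["wrist_force"],1),"w",s["width"]);print(np.round(R,3))
yaw=-0.0115
# desired: tool x down, tool z along press +/-x
px=np.array([np.cos(yaw),np.sin(yaw),0]);z=px*np.sign(R[:,2]@px);x=np.array([0,0,-1.]);D=np.stack([x,np.cross(z,x),z],1)
print("rot deg",np.round(np.degrees(Rn.from_matrix(R.T@D).as_rotvec()),2))
if len(sys.argv)>3: 
    d=np.array(list(map(float,sys.argv[1:4])))-s["tcp_pos"];print("delta now",np.round(R.T@d*1000,1),"after rot",np.round(D.T@d*1000,1))
E
python3 to.py .5 .45 .43; python3 to.py .49 -.144 .43
```

```text
t 0.15 tcp [0.1876 0.7    0.218 ] F [-0.1  0.2  0.2] w 0.09300318380889779
[[-0.    -0.966  0.259]
 [-0.001  0.259  0.966]
 [-1.    -0.    -0.001]]
rot deg [ 7.566e+01 -5.000e-02  5.000e-02]
delta now [-211.8 -366.5 -160.9] after rot [-212.  -246.3  315.3]
t 0.15 tcp [0.1876 0.7    0.218 ] F [-0.1  0.2  0.2] w 0.09300318380889779
[[-0.    -0.966  0.259]
 [-0.001  0.259  0.966]
 [-1.    -0.    -0.001]]
rot deg [ 7.566e+01 -5.000e-02  5.000e-02]
delta now [-211.1 -510.5 -737.2] after rot [-212.  -840.4  312.1]
```

Emit:
{"method": "arm_command", "body": {
  "delta_pos": [
    [-53,0,0],
    [-53,0,0],
    [-53,0,0],
    [-53,0,0]
  ],
  "rot": [
    [0,0,0],
    [0,0,0],
    [9,0,0],
    [9,0,0]
  ],
  "fingers": [0,0,0,0]
}}

```text
time: 0.65
tcp_pos: [0.1877, 0.6999, 0.4322]
eef_rot: [-0.772, 1.43, 0.771]
wrist_force: [0.7, 0.9, 0.7]
width: 0.0929
```

```bash
python3 to.py .5 .45 .43
```

```text
t 0.65 tcp [0.1877 0.6999 0.4322] F [0.7 0.9 0.7] w 0.09286644085020564
[[-0.    -0.836  0.549]
 [-0.     0.549  0.836]
 [-1.    -0.    -0.   ]]
rot deg [ 5.736e+01 -2.000e-02  1.000e-02]
delta now [   2.2 -398.3  -37.4] after rot [   2.2 -246.3  315.2]
```

Emit:
{"method": "arm_command", "body": {
  "delta_pos": [
    [0,0,0],
    [0,0,0],
    [0,0,0],
    [0,0,0],
    [0,0,0]
  ],
  "rot": [
    [10,0,0],
    [10,0,0],
    [10,0,0],
    [10,0,0],
    [10,0,0]
  ],
  "fingers": [0,0,0,0,0]
}}

```text
time: 1.27
tcp_pos: [0.1875, 0.7002, 0.4302]
eef_rot: [-0.092, 1.569, 0.091]
wrist_force: [-0.4, 0.9, 0.5]
width: 0.0932
```

Emit:
{"method": "arm_command", "body": {
  "delta_pos": [
    [0,0,0],
    [0,-40,50],
    [0,-40,50],
    [0,-40,50],
    [0,-40,50]
  ],
  "rot": [
    [7.4,0,0],
    [0,0,0],
    [0,0,0],
    [0,0,0],
    [0,0,0]
  ],
  "fingers": [0,0,0,0,0]
}}

```text
time: 1.9
tcp_pos: [0.383, 0.5413, 0.4305]
eef_rot: [0.005, 1.571, -0.005]
wrist_force: [0.6, 0.5, 0.6]
width: 0.093
```

Emit:
{"method": "arm_command", "body": {
  "delta_pos": [
    [0,-40,50],
    [0,-40,50],
    [0,-50,0],
    [0,-50,0],
    [0,0,0]
  ],
  "rot": [
    [0,0,0],
    [0,0,0],
    [0,0,0],
    [0,0,0],
    [0,0,0]
  ],
  "fingers": [0,0,0,0,0]
}}

```text
time: 2.52
tcp_pos: [0.4792, 0.3595, 0.4316]
eef_rot: [0.01, 1.57, -0.01]
wrist_force: [0.7, 0.9, -0.5]
width: 0.093
```

```bash
python3 to.py .49 -.144 .43; python3 - <<'E'
from h import *
from station import bot
s=bot.get_state();c=bot.capture("wrist");pickle.dump((s,c),open("w1.pkl","wb"));cv2.imwrite("pics/w1.png",c["pixels"][:,:,::-1])
E
```

```text
t 2.525 tcp [0.4792 0.3595 0.4316] F [ 0.7  0.9 -0.5] w 0.09295132123637581
[[ 0.001  0.013  1.   ]
 [ 0.     1.    -0.013]
 [-1.     0.     0.001]]
rot deg [-0.08  0.04 -0.  ]
delta now [   1.5 -503.3   17.3] after rot [   1.6 -503.3   16.6]
```

View pics/w1.png

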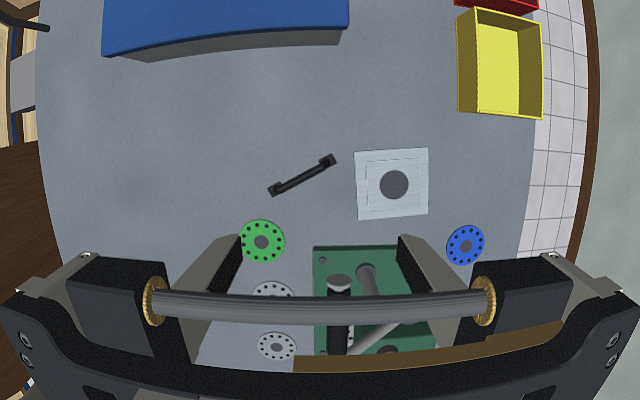

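Emit:
{"method": "arm_command", "body": {
  "delta_pos": [
    [0,-56,3],
    [0,-56,3],
    [0,-56,3],
    [0,-56,2],
    [0,-56,0]
  ],
  "rot": [
    [0,0,0],
    [0,0,0],
    [0,0,0],
    [0,0,0],
    [0,0,0]
  ],
  "fingers": [1,1,1,1,1],
  "squeeze": 10
}}

```text
time: 3.2
tcp_pos: [0.4874, 0.0838, 0.4306]
eef_rot: [0.004, 1.571, -0.004]
wrist_force: [0.4, -0.3, 0.1]
width: 0.0474
```

```bash
python3 to.py .49 -.144 .43; python3 - <<'E'
from h import *
from station import bot
s=bot.get_state();c=bot.capture("wrist");pickle.dump((s,c),open("w2.pkl","wb"));cv2.imwrite("pics/w2.png",c["pixels"][:,:,::-1])
E
```

```text
t 3.2 tcp [0.4874 0.0838 0.4306] F [ 0.4 -0.3  0.1] w 0.04740695904965203
[[ 0.     0.005  1.   ]
 [-0.     1.    -0.005]
 [-1.    -0.     0.   ]]
rot deg [0.39 0.02 0.  ]
delta now [   0.6 -227.8    3.6] after rot [   0.6 -227.7    5.2]
```

View pics/w2.png

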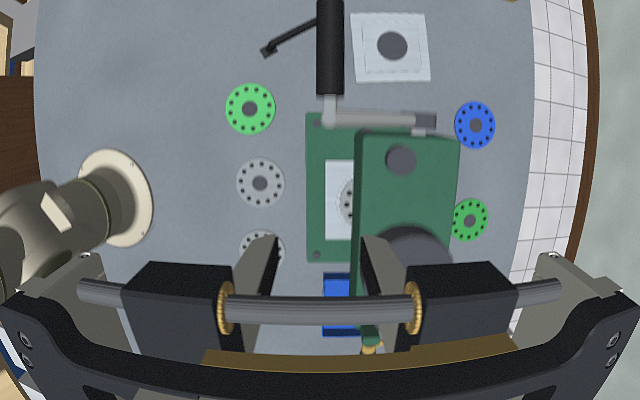

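```bash
python3 - <<'E'
from h import *
s,c=pickle.load(open("w2.pkl","rb"))
for v in (30,50,70,92):
    row=c["pixels"][v,300:365].max(1); i=np.where(row<70)[0]+300; print(v,i.min(),i.max(),end=' ')
    o,d=wray(c,s,(i.min()+i.max())/2,v); p=o+d*(.331-o[2])/d[2];print(np.round(p,4))
print([int(x) for x in c["pixels"][80:104,331].max(1)])
E
```

```text
30 300 343 [0.4903 0.2347 0.331 ]
50 316 343 [0.497  0.2165 0.331 ]
70 316 343 [0.4969 0.1987 0.331 ]
92 316 343 [0.4968 0.1795 0.331 ]
[54, 49, 48, 50, 52, 57, 51, 50, 49, 51, 53, 43, 51, 36, 101, 99, 128, 129, 146, 151, 163, 173, 171, 172]
```

Emit:
{"method": "arm_command", "body": {
  "delta_pos": [
    [0,-57,1],
    [0,-57,1],
    [0,-57,1],
    [0,-57,1],
    [0,0,0]
  ],
  "rot": [
    [0,0,0],
    [0,0,0],
    [0,0,0],
    [0,0,0],
    [0,0,0]
  ],
  "fingers": [1,1,1,1,1]
}}

```text
time: 3.88
tcp_pos: [0.4897, -0.1472, 0.4308]
eef_rot: [0.008, 1.57, -0.011]
wrist_force: [0.3, 0.9, 0.5]
width: 0.0001
```

```bash
python3 to.py .49 -.144 .43
```

```text
t 3.875 tcp [ 0.4897 -0.1472  0.4308] F [0.3 0.9 0.5] w 0.00013682111231963783
[[ 0.     0.012  1.   ]
 [-0.002  1.    -0.012]
 [-1.    -0.002  0.   ]]
rot deg [-0.05  0.02  0.1 ]
delta now [0.8 3.2 0.2] after rot [0.8 3.2 0.2]
```

Emit:
{"method": "arm_command", "body": {
  "delta_pos": [
    [40,0,0],
    [40,0,0],
    [25,0,0],
    [0,0,0]
  ],
  "rot": [
    [0,0,0],
    [0,0,0],
    [0,0,0],
    [0,0,0]
  ],
  "fingers": [1,1,1,1]
}}

```text
time: 4.38
tcp_pos: [0.4896, -0.1418, 0.3241]
eef_rot: [0.004, 1.574, -0.003]
wrist_force: [-0.4, 0.2, 0.2]
width: 0.0005
```

```bash
python3 to.py .49 -.144 .275;python3 - <<'E'
from h import *
from station import bot
c=bot.capture("scene");a=c["pixels"][130:250,200:360,::-1];cv2.imwrite("pics/s3.png",cv2.resize(a,None,fx=4,fy=4,interpolation=cv2.INTER_CUBIC))
E
```

```text
t 4.375 tcp [ 0.4896 -0.1418  0.3241] F [-0.4  0.2  0.2] w 0.0004963751298361698
[[-0.004  0.005  1.   ]
 [ 0.     1.    -0.005]
 [-1.     0.    -0.004]]
rot deg [ 0.4  -0.21 -0.02]
delta now [49.1 -2.2  0.6] after rot [49.1 -2.2  0.4]
```

View pics/s3.png

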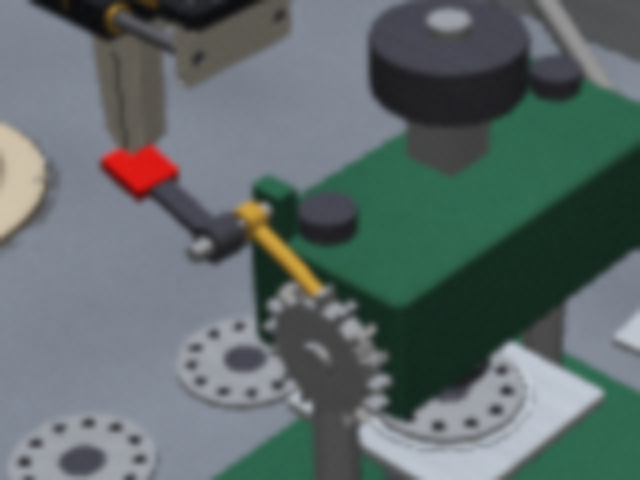

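Emit:
{"method": "arm_command", "body": {
  "delta_pos": [
    [6,0,0],
    [6,0,0],
    [6,0,0],
    [6,0,0],
    [6,0,0]
  ],
  "rot": [
    [0,0,0],
    [0,0,0],
    [0,0,0],
    [0,0,0],
    [0,0,0]
  ],
  "fingers": [1,1,1,1,1]
}}

```text
time: 5.05
tcp_pos: [0.4886, -0.1441, 0.2959]
eef_rot: [0.007, 1.572, -0.005]
wrist_force: [-6.1, 0.3, 7.5]
width: 0.0005
```

Emit:
{"method": "arm_command", "body": {
  "delta_pos": [
    [5,0,0],
    [4,0,0],
    [3,0,0],
    [2,0,0]
  ],
  "rot": [
    [0,0,0],
    [0,0,0],
    [0,0,0],
    [0,0,0]
  ],
  "fingers": [1,1,1,1]
}}

```text
time: 5.55
tcp_pos: [0.4893, -0.1441, 0.2824]
eef_rot: [0.006, 1.571, -0.005]
wrist_force: [-6.8, 2.1, 21.9]
width: 0.0002
```

Emit:
{"method": "arm_command", "body": {
  "delta_pos": [
    [1,0,0],
    [0,0,0]
  ],
  "rot": [
    [0,0,0],
    [0,0,0]
  ],
  "fingers": [1,1]
}}

```text
time: 5.8
tcp_pos: [0.4894, -0.1441, 0.2824]
eef_rot: [0.007, 1.57, -0.004]
wrist_force: [-8.7, 3.6, 22.3]
width: 0.0004
```

```bash
python3 to.py .49 -.144 .275;python3 - <<'E'
from h import *
from station import bot
c=bot.capture("scene");a=c["pixels"][130:250,200:360,::-1];cv2.imwrite("pics/s4.png",cv2.resize(a,None,fx=4,fy=4,interpolation=cv2.INTER_CUBIC))
E
```

```text
t 5.8 tcp [ 0.4894 -0.1441  0.2824] F [-8.7  3.6 22.3] w 0.00043157650782126055
[[ 0.001  0.007  1.   ]
 [ 0.002  1.    -0.007]
 [-1.     0.002  0.001]]
rot deg [ 0.24  0.05 -0.1 ]
delta now [7.4 0.1 0.6] after rot [7.4 0.1 0.6]
```

View pics/s4.png

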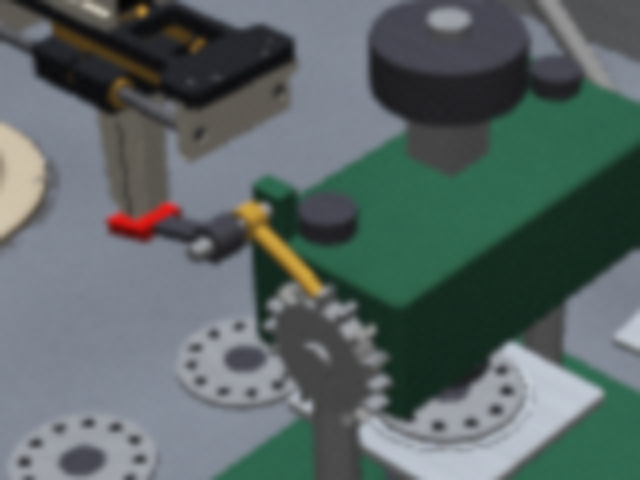

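Emit:
{"method": "arm_command", "body": {
  "delta_pos": [
    [2,0,0],
    [0,0,0]
  ],
  "rot": [
    [0,0,0],
    [0,0,0]
  ],
  "fingers": [1,1]
}}

```text
time: 6.1
tcp_pos: [0.4895, -0.1442, 0.2819]
eef_rot: [0.008, 1.569, -0.004]
wrist_force: [-13.9, 5.4, 41.4]
width: 0.0004
```

Emit:
{"method": "arm_command", "body": {
  "delta_pos": [
    [-8,0,0],
    [-50,0,0],
    [-50,0,0],
    [-40,0,0],
    [0,0,0]
  ],
  "rot": [
    [0,0,0],
    [0,0,0],
    [0,0,0],
    [0,0,0],
    [0,0,0]
  ],
  "fingers": [1,1,1,1,1]
}}

```text
time: 6.72
tcp_pos: [0.4908, -0.1446, 0.4294]
eef_rot: [0.005, 1.565, -0.005]
wrist_force: [-0.6, 0.2, -1.1]
width: 0.0003
```

```bash
python3 to.py .497 .05 .43;python3 - <<'E'
from h import *
from station import bot
c=bot.capture("scene");pickle.dump((0,c),open("s5.pkl","wb"));a=c["pixels"][130:250,200:360,::-1];cv2.imwrite("pics/s5.png",cv2.resize(a,None,fx=4,fy=4,interpolation=cv2.INTER_CUBIC))
E
```

```text
t 6.725 tcp [ 0.4908 -0.1446  0.4294] F [-0.6  0.2 -1.1] w 0.00032877636306386003
[[ 0.006  0.007  1.   ]
 [ 0.     1.    -0.007]
 [-1.     0.     0.006]]
rot deg [ 0.27  0.34 -0.01]
delta now [ -0.5 194.7   4.9] after rot [ -0.6 194.7   3.9]
```

View pics/s5.png

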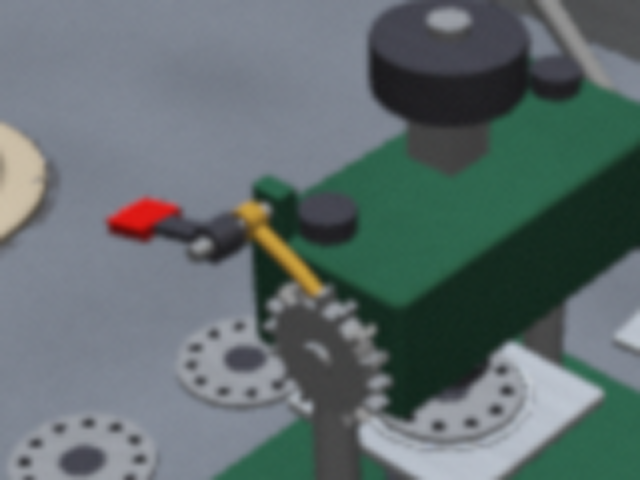

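```bash
python3 - <<'E'
from h import *
_,c=pickle.load(open("s5.pkl","rb"));s0,c0=pickle.load(open("scene0.pkl","rb"))
for cc,x0,y0 in ((c0,0,0),(c,0,0)):
    p=cc["pixels"].astype(int)[130:250,200:300];m=(p[...,0]>140)&(p[...,1]<60);ys,xs=np.nonzero(m)
    u,v=xs.mean()+200,ys.mean()+130;o,d=ray(cc,u,v);print(u,v,o+d*(-.144-o[1])/d[1])
E
```

```text
234.5187969924812 170.9624060150376 [ 0.49206543 -0.144       0.31120896]
235.24324324324323 183.33783783783784 [ 0.48984534 -0.144       0.2778423 ]
```

Emit:
{"method": "arm_command", "body": {
  "delta_pos": [
    [0,53,1],
    [0,53,1],
    [0,53,1],
    [0,53,1],
    [0,53,1]
  ],
  "rot": [
    [0.27,0.34,0],
    [0,0,0],
    [0,0,0],
    [0,0,0],
    [0,0,0]
  ],
  "fingers": [1,0.3,0,0,0]
}}

```text
time: 7.4
tcp_pos: [0.4967, 0.1226, 0.4253]
eef_rot: [0.009, 1.578, -0.01]
wrist_force: [1.1, -0.7, 0.5]
width: 0.0356
```

Emit:
{"method": "arm_command", "body": {
  "delta_pos": [
    [0,53,0],
    [0,50,0],
    [0,0,0],
    [0,0,0]
  ],
  "rot": [
    [0,0,0],
    [0,0,0],
    [0,0,0],
    [0,0,0]
  ],
  "fingers": [0,0,0,0]
}}

```text
time: 7.9
tcp_pos: [0.4984, 0.2231, 0.4254]
eef_rot: [0.008, 1.578, -0.011]
wrist_force: [-0.3, -0.2, -0.6]
width: 0.0761
```

```bash
python3 to.py .4977 .226 .312;python3 - <<'E'
from h import *
from station import bot
for n in ("scene","top"):
    c=bot.capture(n);cv2.imwrite(f"pics/{n}6.png",c["pixels"][:,:,::-1])
E
```

```text
t 7.9 tcp [0.4984 0.2231 0.4254] F [-0.3 -0.2 -0.6] w 0.07607235855053818
[[-0.007  0.012  1.   ]
 [-0.002  1.    -0.012]
 [-1.    -0.002 -0.007]]
rot deg [-0.03 -0.42  0.1 ]
delta now [1.134e+02 3.100e+00 1.000e-01] after rot [113.4   2.9  -0.7]
```

View pics/scene6.png

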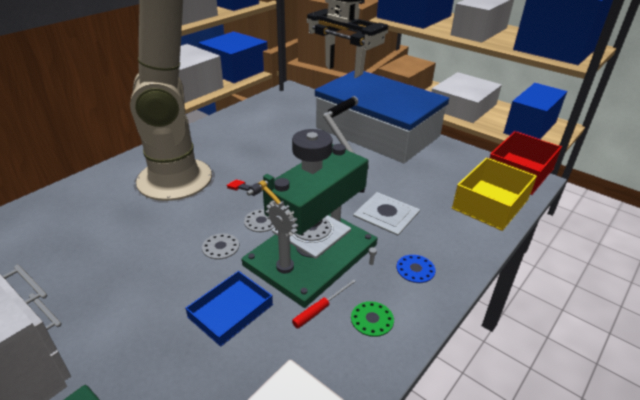

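Emit:
{"method": "arm_command", "body": {
  "delta_pos": [
    [40,2,0],
    [40,1,0],
    [33,0,0],
    [0,0,0],
    [0,0,0]
  ],
  "rot": [
    [0,0,0],
    [0,0,0],
    [0,0,0],
    [0,0,0],
    [0,0,0]
  ],
  "fingers": [0,0,0,0,0]
}}

```text
time: 8.62
tcp_pos: [0.4988, 0.2263, 0.3149]
eef_rot: [0.011, 1.575, -0.01]
wrist_force: [-0.2, -0.8, -0.1]
width: 0.0928
```

```bash
python3 to.py .4977 .226 .312;python3 - <<'E'
from h import *
from station import bot
for n in ("scene","top","wrist"):
    c=bot.capture(n);cv2.imwrite(f"pics/{n}7.png",c["pixels"][:,:,::-1])
    if n=="scene":
        a=c["pixels"][60:180,270:430,::-1];cv2.imwrite("pics/s7z.png",cv2.resize(a,None,fx=4,fy=4,interpolation=cv2.INTER_CUBIC))
E
```

```text
t 8.625 tcp [0.4988 0.2263 0.3149] F [-0.2 -0.8 -0.1] w 0.0927522386199412
[[-0.005  0.013  1.   ]
 [ 0.001  1.    -0.013]
 [-1.     0.001 -0.005]]
rot deg [-0.09 -0.26 -0.04]
delta now [ 2.9 -0.3 -1.1] after rot [ 2.9 -0.3 -1.1]
```

View pics/s7z.png

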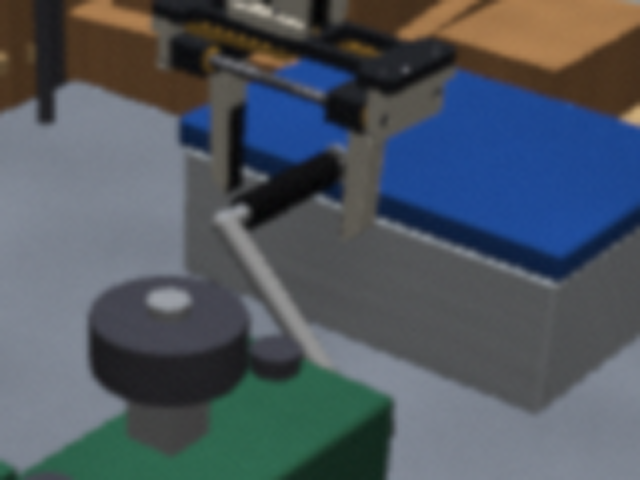

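View pics/wrist7.png

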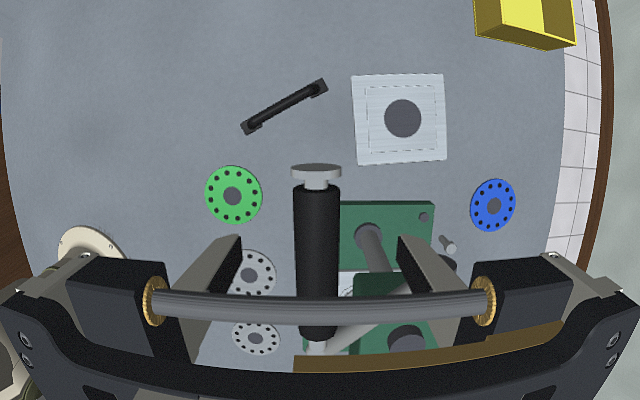

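Emit:
{"method": "arm_command", "body": {
  "delta_pos": [
    [3,0,-1],
    [0,0,0],
    [0,0,0],
    [0,0,0],
    [0,0,0]
  ],
  "rot": [
    [0,0,0],
    [0,0,0],
    [0,0,0],
    [0,0,0],
    [0,0,0]
  ],
  "fingers": [0.3,0.6,0.65,0.7,0.75],
  "squeeze": 40
}}

```text
time: 9.4
tcp_pos: [0.497, 0.2269, 0.3106]
eef_rot: [0.009, 1.577, -0.009]
wrist_force: [0.1, 0.4, -0.2]
width: 0.0474
```

Emit:
{"method": "arm_command", "body": {
  "delta_pos": [
    [0,0,0],
    [0,0,0],
    [0,0,0],
    [0,0,0]
  ],
  "rot": [
    [0,0,0],
    [0,0,0],
    [0,0,0],
    [0,0,0]
  ],
  "fingers": [1,1,1,1]
}}

```text
time: 9.9
tcp_pos: [0.4972, 0.2268, 0.3106]
eef_rot: [0.009, 1.576, -0.009]
wrist_force: [0.9, 0.3, -0.3]
width: 0.0229
```

```bash
python3 to.py .4977 .226 .312
```

```text
t 9.9 tcp [0.4972 0.2268 0.3106] F [ 0.9  0.3 -0.3] w 0.02293498465349857
[[-0.006  0.012  1.   ]
 [ 0.     1.    -0.012]
 [-1.     0.    -0.006]]
rot deg [-0.01 -0.32 -0.  ]
delta now [-1.4 -0.8  0.5] after rot [-1.4 -0.8  0.5]
```

Emit:
{"method": "arm_command", "body": {
  "delta_pos": [
    [-4.4,0,4.1],
    [-4.2,0,4.3],
    [0,0,0]
  ],
  "rot": [
    [0,0,0],
    [0,0,0],
    [0,0,0]
  ],
  "fingers": [1,1,1]
}}

```text
time: 10.28
tcp_pos: [0.5048, 0.2269, 0.3187]
eef_rot: [0.009, 1.579, -0.009]
wrist_force: [-1.3, 1.8, -9.5]
width: 0.0232
```

```bash
python3 to.py .4977 .226 .312
```

```text
t 10.275 tcp [0.5048 0.2269 0.3187] F [-1.3  1.8 -9.5] w 0.023237890267345924
[[-0.008  0.011  1.   ]
 [-0.001  1.    -0.012]
 [-1.    -0.001 -0.008]]
rot deg [-0.   -0.45  0.04]
delta now [ 6.7 -0.9 -7.1] after rot [ 6.7 -0.9 -7.1]
```

Emit:
{"method": "arm_command", "body": {
  "delta_pos": [
    [-4.0,0,4.4],
    [-3.9,0,4.6],
    [-3.7,0,4.7],
    [0,0,0],
    [0,0,0]
  ],
  "rot": [
    [0,0,0],
    [0,0,0],
    [0,0,0],
    [0,0,0],
    [0,0,0]
  ],
  "fingers": [1,1,1,1,1]
}}

```text
time: 10.9
tcp_pos: [0.519, 0.2268, 0.3306]
eef_rot: [0.009, 1.577, -0.009]
wrist_force: [-2.3, 1.4, -10.2]
width: 0.0233
```

```bash
python3 to.py .4977 .226 .312;python3 - <<'E'
from h import *
from station import bot
for n in ("scene","top"):
    c=bot.capture(n);cv2.imwrite(f"pics/{n}8.png",c["pixels"][:,:,::-1])
    if n=="scene":
        a=c["pixels"][120:240,220:380,::-1];cv2.imwrite("pics/s8z.png",cv2.resize(a,None,fx=4,fy=4,interpolation=cv2.INTER_CUBIC))
E
```

```text
t 10.9 tcp [0.519  0.2268 0.3306] F [ -2.3   1.4 -10.2] w 0.023271502489525447
[[-0.006  0.011  1.   ]
 [ 0.     1.    -0.011]
 [-1.     0.    -0.006]]
rot deg [ 0.   -0.35 -0.01]
delta now [ 18.7  -1.1 -21.2] after rot [ 18.6  -1.1 -21.3]
```

View pics/s8z.png

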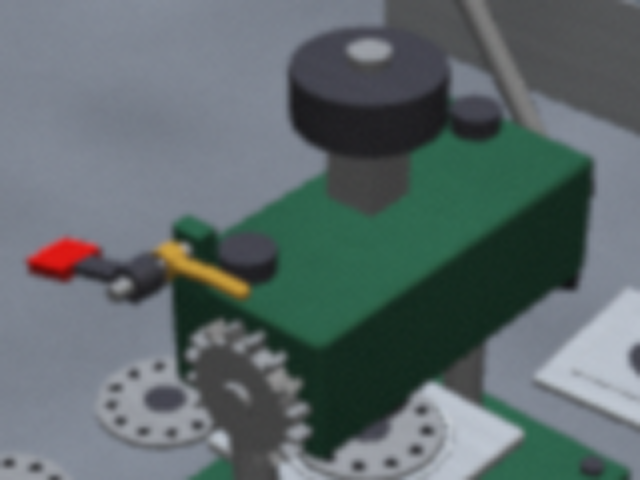

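```bash
python3 - <<'E'
import cv2
a=cv2.imread("pics/scene8.png")[190:265,270:370];cv2.imwrite("pics/s8y.png",cv2.resize(a,None,fx=8,fy=8,interpolation=cv2.INTER_CUBIC))
E
```

```text
(no output)
```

View pics/s8y.png

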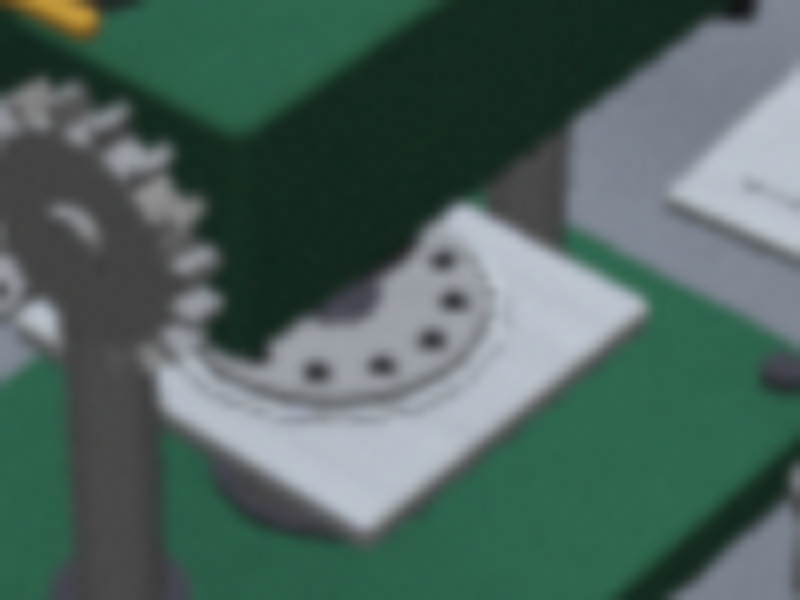

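```bash
python3 - <<'E'
import numpy as np
p=np.round(np.linspace(.93,.13,33),4)
for i in range(0,32,5):
    print([[round(150*(np.sin(p[j])-np.sin(p[j+1])),1),0,round(150*(np.cos(p[j])-np.cos(p[j+1])),1)] for j in range(i,min(i+5,32))],p[min(i+5,32)])
E
```

```text
[[np.float64(2.3), 0, np.float64(-3.0)], [np.float64(2.4), 0, np.float64(-2.9)], [np.float64(2.4), 0, np.float64(-2.9)], [np.float64(2.5), 0, np.float64(-2.8)], [np.float64(2.6), 0, np.float64(-2.7)]] 0.805
[[np.float64(2.6), 0, np.float64(-2.7)], [np.float64(2.7), 0, np.float64(-2.6)], [np.float64(2.8), 0, np.float64(-2.5)], [np.float64(2.8), 0, np.float64(-2.5)], [np.float64(2.9), 0, np.float64(-2.4)]] 0.68
[[np.float64(2.9), 0, np.float64(-2.3)], [np.float64(3.0), 0, np.float64(-2.2)], [np.float64(3.1), 0, np.float64(-2.2)], [np.float64(3.1), 0, np.float64(-2.1)], [np.float64(3.2), 0, np.float64(-2.0)]] 0.555
[[np.float64(3.2), 0, np.float64(-1.9)], [np.float64(3.3), 0, np.float64(-1.9)], [np.float64(3.3), 0, np.float64(-1.8)], [np.float64(3.3), 0, np.float64(-1.7)], [np.float64(3.4), 0, np.float64(-1.6)]] 0.43
[[np.float64(3.4), 0, np.float64(-1.5)], [np.float64(3.5), 0, np.float64(-1.4)], [np.float64(3.5), 0, np.float64(-1.3)], [np.float64(3.5), 0, np.float64(-1.3)], [np.float64(3.6), 0, np.float64(-1.2)]] 0.305
[[np.float64(3.6), 0, np.float64(-1.1)], [np.float64(3.6), 0, np.float64(-1.0)], [np.float64(3.6), 0, np.float64(-0.9)], [np.float64(3.7), 0, np.float64(-0.8)], [np.float64(3.7), 0, np.float64(-0.7)]] 0.18
[[np.float64(3.7), 0, np.float64(-0.6)], [np.float64(3.7), 0, np.float64(-0.5)]] 0.13
```

Emit:
{"method": "arm_command", "body": {
  "delta_pos": [
    [2.3,0,-3.0],
    [2.4,0,-2.9],
    [2.4,0,-2.9],
    [2.5,0,-2.8],
    [2.6,0,-2.7]
  ],
  "rot": [
    [0,0,0],
    [0,0,0],
    [0,0,0],
    [0,0,0],
    [0,0,0]
  ],
  "fingers": [1,1,1,1,1]
}}

```text
time: 11.62
tcp_pos: [0.5047, 0.2269, 0.3184]
eef_rot: [0.009, 1.577, -0.009]
wrist_force: [-3.4, 5.1, -9.8]
width: 0.0233
```

Emit:
{"method": "arm_command", "body": {
  "delta_pos": [
    [2.6,0,-2.7],
    [2.7,0,-2.6],
    [2.8,0,-2.5],
    [2.8,0,-2.5],
    [2.9,0,-2.4]
  ],
  "rot": [
    [0,0,0],
    [0,0,0],
    [0,0,0],
    [0,0,0],
    [0,0,0]
  ],
  "fingers": [1,1,1,1,1]
}}

```text
time: 12.25
tcp_pos: [0.492, 0.2269, 0.3047]
eef_rot: [0.009, 1.576, -0.009]
wrist_force: [-2.4, 4.0, -9.6]
width: 0.0226
```

```bash
python3 to.py .4977 .226 .312
```

```text
t 12.25 tcp [0.492  0.2269 0.3047] F [-2.4  4.  -9.6] w 0.022553356525315146
[[-0.006  0.012  1.   ]
 [ 0.     1.    -0.012]
 [-1.     0.    -0.006]]
rot deg [-0.01 -0.32 -0.  ]
delta now [-7.3 -0.8  5.6] after rot [-7.3 -0.9  5.7]
```

Emit:
{"method": "arm_command", "body": {
  "delta_pos": [
    [2.9,0,-2.3],
    [3.0,0,-2.2],
    [3.1,0,-2.2],
    [3.1,0,-2.1],
    [3.2,0,-2.0]
  ],
  "rot": [
    [0,0,0],
    [0,0,0],
    [0,0,0],
    [0,0,0],
    [0,0,0]
  ],
  "fingers": [1,1,1,1,1]
}}

```text
time: 12.88
tcp_pos: [0.4811, 0.227, 0.2895]
eef_rot: [0.009, 1.576, -0.009]
wrist_force: [-1.7, 3.8, -8.7]
width: 0.0231
```

Emit:
{"method": "arm_command", "body": {
  "delta_pos": [
    [3.2,0,-1.9],
    [3.3,0,-1.9],
    [3.3,0,-1.8],
    [3.3,0,-1.7],
    [3.4,0,-1.6]
  ],
  "rot": [
    [0,0,0],
    [0,0,0],
    [0,0,0],
    [0,0,0],
    [0,0,0]
  ],
  "fingers": [1,1,1,1,1]
}}

```text
time: 13.5
tcp_pos: [0.4722, 0.2271, 0.273]
eef_rot: [0.009, 1.576, -0.009]
wrist_force: [-0.4, 3.4, -9.3]
width: 0.0234
```

```bash
python3 to.py .4977 .226 .312;python3 - <<'E'
from h import *
from station import bot
c=bot.capture("scene");pickle.dump((0,c),open("s9.pkl","wb"));a=c["pixels"][190:265,270:370,::-1];cv2.imwrite("pics/s9y.png",cv2.resize(a,None,fx=8,fy=8,interpolation=cv2.INTER_CUBIC))
E
```

```text
t 13.5 tcp [0.4722 0.2271 0.273 ] F [-0.4  3.4 -9.3] w 0.02341597717310782
[[-0.006  0.012  1.   ]
 [ 0.     1.    -0.012]
 [-1.     0.    -0.006]]
rot deg [-0.01 -0.32 -0.  ]
delta now [-39.1  -0.8  25.3] after rot [-39.   -0.8  25.5]
```

View pics/s9y.png

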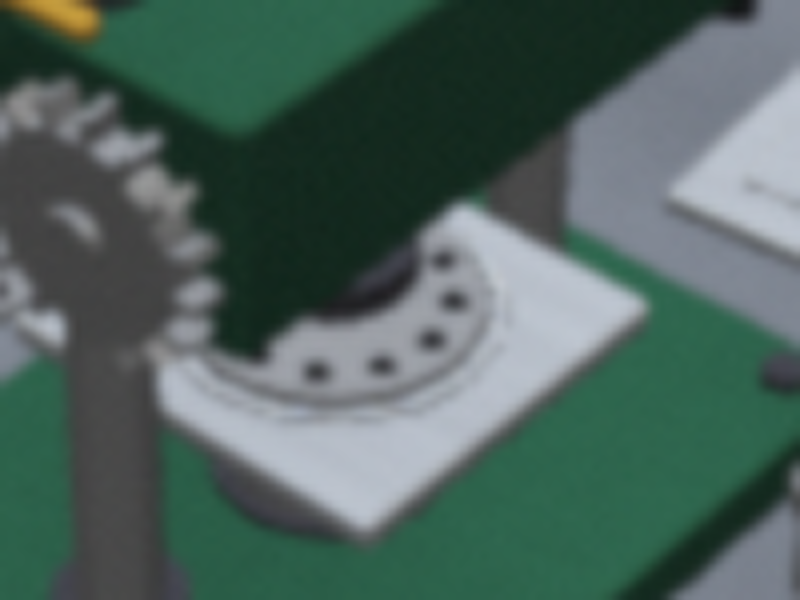

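```bash
python3 - <<'E'
from h import *
_,c=pickle.load(open("s9.pkl","rb"));_,t=pickle.load(open("top0.pkl","rb"))
Z=lambda u,v:((u-3.5)/8+270,(v-3.5)/8+190);T=lambda u,v:((u-1)/3.3+180,(v-1)/3.3+160)
for z in (.07,.08,.09,.1,.11):
    print(z,*[np.round(onz(c,*Z(*p),z)[:2],4) for p in ((368,530),(650,300),(460,205))],*[np.round(onz(t,*T(*p),z)[:2],4) for p in ((372,274),(537,274))])
C=np.array([.5735,.017]);o,_=ray(c,320,200);h=(o[:2]-C)/np.linalg.norm(o[:2]-C);print(o,h)
# foot rim front and retainer front along the direction to the camera: vertical column through axis
for r in (.028,.05):
  for z in (.08,.09,.1,.11,.12):
    u=proj(c,np.r_[C+r*h,z]);print(r,z,np.round([(u[0]-270)*8+3.5,(u[1]-190)*8+3.5],0))
E
```

```text
0.07 [ 0.632  -0.0354] [0.6318 0.1088] [0.5531 0.1067] [0.4996 0.0892] [ 0.4971 -0.0526]
0.08 [ 0.6387 -0.0435] [0.6385 0.0989] [0.5608 0.0968] [0.4995 0.0886] [ 0.4971 -0.0519]
0.09 [ 0.6454 -0.0516] [0.6452 0.089 ] [0.5684 0.0869] [0.4994 0.0879] [ 0.497  -0.0512]
0.1 [ 0.652  -0.0598] [0.6519 0.0791] [0.5761 0.077 ] [0.4993 0.0873] [ 0.4969 -0.0506]
0.11 [ 0.6587 -0.0679] [0.6586 0.0692] [0.5837 0.0672] [0.4993 0.0866] [ 0.4969 -0.0499]
[ 1.16705368 -0.68511205  0.87111621] [ 0.64559917 -0.76367644]
0.028 0.08 [334. 397.]
0.028 0.09 [334. 373.]
0.028 0.1 [334. 349.]
0.028 0.11 [334. 324.]
0.028 0.12 [335. 300.]
0.05 0.08 [333. 444.]
0.05 0.09 [334. 420.]
0.05 0.1 [334. 396.]
0.05 0.11 [334. 371.]
0.05 0.12 [334. 346.]
```

Emit:
{"method": "arm_command", "body": {
  "delta_pos": [
    [3.4,0,-1.5],
    [3.5,0,-1.4],
    [3.5,0,-1.3],
    [3.5,0,-1.3],
    [3.6,0,-1.2]
  ],
  "rot": [
    [0,0,0],
    [0,0,0],
    [0,0,0],
    [0,0,0],
    [0,0,0]
  ],
  "fingers": [1,1,1,1,1]
}}

```text
time: 14.18
tcp_pos: [0.4655, 0.2272, 0.2555]
eef_rot: [0.009, 1.576, -0.009]
wrist_force: [0.1, 2.5, -8.9]
width: 0.0229
```

Emit:
{"method": "arm_command", "body": {
  "delta_pos": [
    [3.6,0,-1.1],
    [3.6,0,-1.0],
    [3.6,0,-0.9],
    [0,0,0]
  ],
  "rot": [
    [0,0,0],
    [0,0,0],
    [0,0,0],
    [0,0,0]
  ],
  "fingers": [1,1,1,1]
}}

```text
time: 14.68
tcp_pos: [0.4625, 0.2272, 0.2447]
eef_rot: [0.009, 1.576, -0.009]
wrist_force: [0.5, 1.4, -10.1]
width: 0.0231
```

```bash
python3 to.py .4977 .226 .312;python3 - <<'E'
from h import *
from station import bot
c=bot.capture("scene");pickle.dump((0,c),open("s10.pkl","wb"));a=c["pixels"][190:265,270:370,::-1];cv2.imwrite("pics/s10y.png",cv2.resize(a,None,fx=8,fy=8,interpolation=cv2.INTER_CUBIC))
E
```

```text
t 14.675 tcp [0.4625 0.2272 0.2447] F [  0.5   1.4 -10.1] w 0.023099856797056274
[[-0.006  0.012  1.   ]
 [-0.     1.    -0.012]
 [-1.    -0.    -0.006]]
rot deg [-0.01 -0.32  0.01]
delta now [-67.5  -0.8  34.9] after rot [-67.3  -0.8  35.2]
```

View pics/s10y.png

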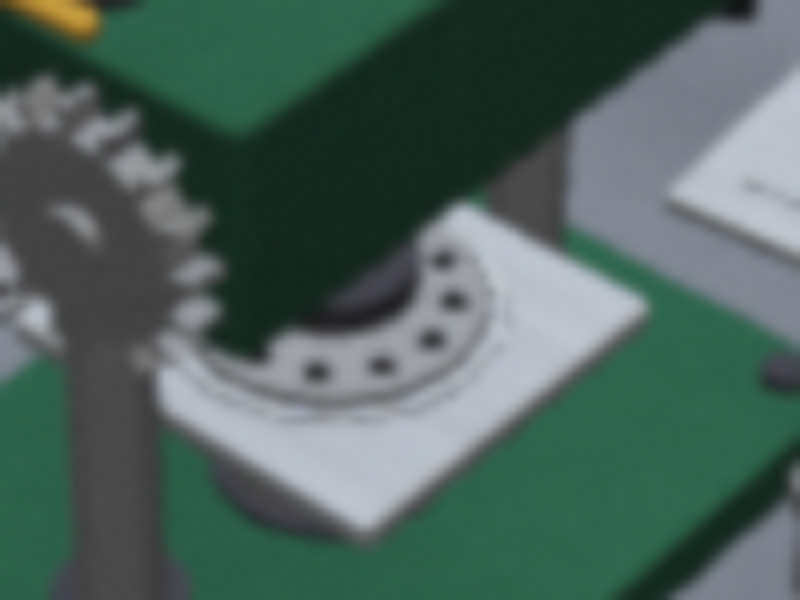

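Emit:
{"method": "arm_command", "body": {
  "delta_pos": [
    [3,0,-0.6],
    [3,0,-0.6],
    [3,0,-0.5],
    [3,0,-0.5],
    [0,0,0]
  ],
  "rot": [
    [0,0,0],
    [0,0,0],
    [0,0,0],
    [0,0,0],
    [0,0,0]
  ],
  "fingers": [1,1,1,1,1]
}}

```text
time: 15.35
tcp_pos: [0.4601, 0.2272, 0.2327]
eef_rot: [0.009, 1.577, -0.009]
wrist_force: [1.0, 1.1, -9.8]
width: 0.023
```

Emit:
{"method": "arm_command", "body": {
  "delta_pos": [
    [1,0,-0.1],
    [1,0,-0.1],
    [1,0,-0.1],
    [1,0,-0.1],
    [0,0,0]
  ],
  "rot": [
    [0,0,0],
    [0,0,0],
    [0,0,0],
    [0,0,0],
    [0,0,0]
  ],
  "fingers": [1,1,1,1,1]
}}

```text
time: 15.98
tcp_pos: [0.4595, 0.2272, 0.2288]
eef_rot: [0.009, 1.577, -0.009]
wrist_force: [1.5, -0.1, -9.8]
width: 0.023
```

Emit:
{"method": "arm_command", "body": {
  "delta_pos": [
    [0.5,0,0],
    [0.5,0,-0.1],
    [0.5,0,0],
    [0.5,0,-0.1],
    [0,0,0]
  ],
  "rot": [
    [0,0,0],
    [0,0,0],
    [0,0,0],
    [0,0,0],
    [0,0,0]
  ],
  "fingers": [1,1,1,1,1]
}}

```text
time: 16.6
tcp_pos: [0.4594, 0.2272, 0.2269]
eef_rot: [0.009, 1.577, -0.009]
wrist_force: [0.7, -0.2, -10.0]
width: 0.0231
```

```bash
python3 to.py .4977 .226 .312
```

```text
t 16.6 tcp [0.4594 0.2272 0.2269] F [  0.7  -0.2 -10. ] w 0.023076112143749626
[[-0.006  0.012  1.   ]
 [-0.     1.    -0.012]
 [-1.    -0.    -0.006]]
rot deg [-0.01 -0.34  0.01]
delta now [-85.4  -0.8  37.8] after rot [-85.1  -0.8  38.3]
```

Emit:
{"method": "arm_command", "body": {
  "delta_pos": [
    [0.4,0,0],
    [0.4,0,0],
    [0.4,0,-0.1],
    [0.4,0,0],
    [0,0,0]
  ],
  "rot": [
    [0,0,0],
    [0,0,0],
    [0,0,0],
    [0,0,0],
    [0,0,0]
  ],
  "fingers": [1,1,1,1,1]
}}

```text
time: 17.23
tcp_pos: [0.4592, 0.2273, 0.2253]
eef_rot: [0.009, 1.577, -0.009]
wrist_force: [0.5, 0.4, -9.6]
width: 0.0229
```

Emit:
{"method": "arm_command", "body": {
  "delta_pos": [
    [0.4,0,0],
    [0.4,0,0],
    [0.4,0,-0.1],
    [0.4,0,0],
    [0,0,0]
  ],
  "rot": [
    [0,0,0],
    [0,0,0],
    [0,0,0],
    [0,0,0],
    [0,0,0]
  ],
  "fingers": [1,1,1,1,1]
}}

```text
time: 17.85
tcp_pos: [0.4591, 0.2273, 0.2237]
eef_rot: [0.009, 1.577, -0.009]
wrist_force: [-0.6, 1.0, -9.8]
width: 0.0229
```

Emit:
{"method": "arm_command", "body": {
  "delta_pos": [
    [0.4,0,0],
    [0.4,0,0],
    [0.4,0,-0.1],
    [0.4,0,0],
    [0,0,0]
  ],
  "rot": [
    [0,0,0],
    [0,0,0],
    [0,0,0],
    [0,0,0],
    [0,0,0]
  ],
  "fingers": [1,1,1,1,1]
}}

```text
time: 18.48
tcp_pos: [0.4589, 0.2273, 0.2221]
eef_rot: [0.009, 1.577, -0.009]
wrist_force: [-1.9, 0.2, -9.6]
width: 0.0232
```

Emit:
{"method": "arm_command", "body": {
  "delta_pos": [
    [0.4,0,0],
    [0.4,0,0],
    [0.4,0,0],
    [0.4,0,0],
    [0,0,0]
  ],
  "rot": [
    [0,0,0],
    [0,0,0],
    [0,0,0],
    [0,0,0],
    [0,0,0]
  ],
  "fingers": [1,1,1,1,1]
}}

```text
time: 19.1
tcp_pos: [0.4588, 0.2273, 0.2204]
eef_rot: [0.009, 1.577, -0.009]
wrist_force: [-2.6, 1.2, -8.6]
width: 0.023
```

Emit:
{"method": "arm_command", "body": {
  "delta_pos": [
    [0.4,0,0],
    [0.4,0,0],
    [0.4,0,0],
    [0.4,0,0],
    [0,0,0]
  ],
  "rot": [
    [0,0,0],
    [0,0,0],
    [0,0,0],
    [0,0,0],
    [0,0,0]
  ],
  "fingers": [1,1,1,1,1]
}}

```text
time: 19.73
tcp_pos: [0.4589, 0.2273, 0.2195]
eef_rot: [0.01, 1.577, -0.009]
wrist_force: [-6.6, -0.3, 0.4]
width: 0.0232
```

Emit:
{"method": "arm_command", "body": {
  "delta_pos": [
    [0,0,-0.4],
    [0,0,0],
    [0,0,0]
  ],
  "rot": [
    [0,0,0],
    [0,0,0],
    [0,0,0]
  ],
  "fingers": [1,1,1]
}}

```text
time: 20.1
tcp_pos: [0.4589, 0.2273, 0.2195]
eef_rot: [0.01, 1.576, -0.009]
wrist_force: [-5.4, -0.1, 2.2]
width: 0.0226
```

```bash
python3 to.py .4977 .226 .312;python3 - <<'E'
from h import *
from station import bot
c=bot.capture("scene");pickle.dump((0,c),open("s11.pkl","wb"));a=c["pixels"][190:265,270:370,::-1];cv2.imwrite("pics/s11y.png",cv2.resize(a,None,fx=8,fy=8,interpolation=cv2.INTER_CUBIC))
E
```

```text
t 20.1 tcp [0.4589 0.2273 0.2195] F [-5.4 -0.1  2.2] w 0.02264300750793518
[[-0.005  0.012  1.   ]
 [ 0.001  1.    -0.012]
 [-1.     0.001 -0.005]]
rot deg [-0.02 -0.31 -0.03]
delta now [-92.7  -0.8  38.3] after rot [-92.5  -0.9  38.8]
```

View pics/s11y.png

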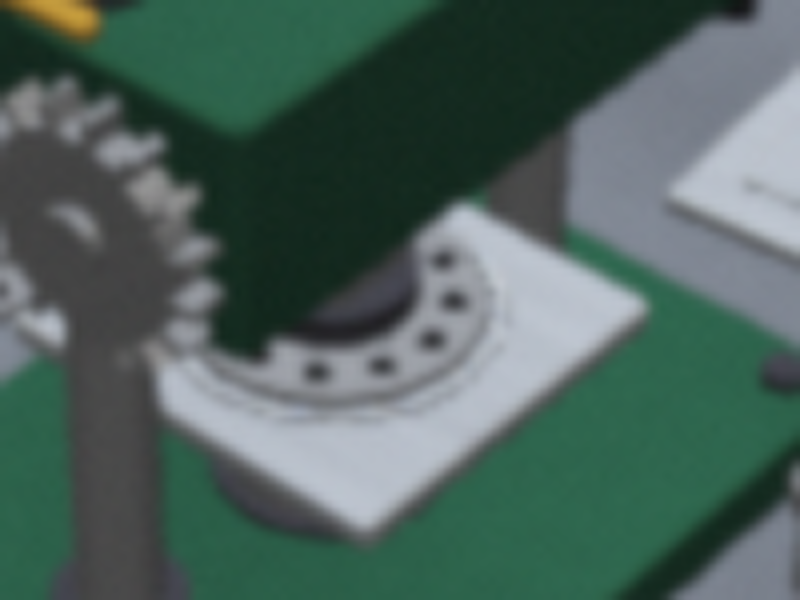

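Emit:
{"method": "arm_command", "body": {
  "delta_pos": [
    [-0.3,0,0],
    [0,0,0]
  ],
  "rot": [
    [0,0,0],
    [0,0,0]
  ],
  "fingers": [1,1]
}}

```text
time: 20.4
tcp_pos: [0.4589, 0.2273, 0.2195]
eef_rot: [0.01, 1.576, -0.009]
wrist_force: [-4.8, -0.8, 1.2]
width: 0.0232
```

Emit:
{"method": "arm_command", "body": {
  "delta_pos": [
    [-0.2,0,-0.3],
    [0,0,0],
    [0,0,0]
  ],
  "rot": [
    [0,0,0],
    [0,0,0],
    [0,0,0]
  ],
  "fingers": [1,1,1]
}}

```text
time: 20.78
tcp_pos: [0.4588, 0.2273, 0.2196]
eef_rot: [0.009, 1.576, -0.009]
wrist_force: [-1.8, -0.6, -0.4]
width: 0.023
```

Forces are now near zero, so the ram is carrying itself. Releasing a little first to confirm.

Emit:
{"method": "arm_command", "body": {
  "delta_pos": [
    [0,0,0],
    [0,0,0],
    [0,0,0],
    [0,0,0]
  ],
  "rot": [
    [0,0,0],
    [0,0,0],
    [0,0,0],
    [0,0,0]
  ],
  "fingers": [0.7,0.68,0.65,0.65]
}}

```text
time: 21.28
tcp_pos: [0.4585, 0.2274, 0.2195]
eef_rot: [0.009, 1.576, -0.009]
wrist_force: [0.1, 0.1, -0.0]
width: 0.0326
```

```bash
python3 to.py .4977 .226 .312;python3 - <<'E'
from h import *
from station import bot
_,a=pickle.load(open("s11.pkl","rb"))
c=bot.capture("scene");d=np.abs(c["pixels"].astype(int)-a["pixels"]).max(2)
for n,(x0,x1,y0,y1) in dict(ram=(290,340,125,165),foot=(300,335,215,240),wheel=(265,300,195,235)).items(): print(n,d[y0:y1,x0:x1].mean(),d[y0:y1,x0:x1].max())
cv2.imwrite("pics/s12.png",cv2.resize(c["pixels"][60:180,270:430,::-1],None,fx=4,fy=4))
E
```

```text
t 21.275 tcp [0.4585 0.2274 0.2195] F [ 0.1  0.1 -0. ] w 0.03263979363604907
[[-0.006  0.012  1.   ]
 [ 0.     1.    -0.012]
 [-1.     0.    -0.006]]
rot deg [-0.01 -0.32 -0.01]
delta now [-92.7  -0.9  38.7] after rot [-92.5  -0.9  39.2]
ram 3.0445 54
foot 1.161142857142857 5
wheel 1.2335714285714285 11
```

View pics/s12.png

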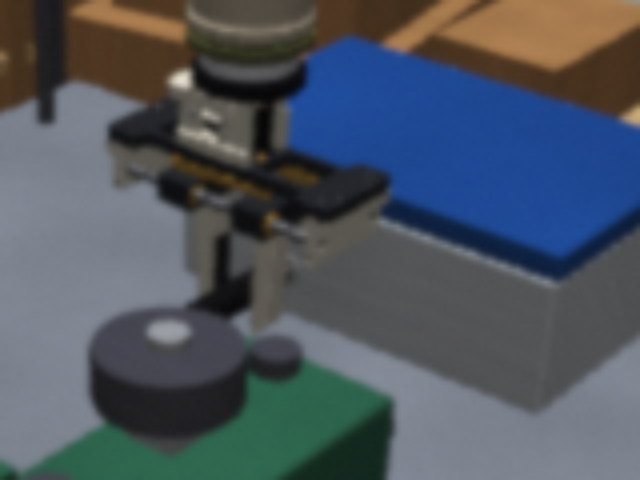

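Emit:
{"method": "arm_command", "body": {
  "delta_pos": [
    [0,0,0],
    [0,0,0],
    [0,0,0],
    [0,0,0],
    [0,0,0]
  ],
  "rot": [
    [0,0,0],
    [0,0,0],
    [0,0,0],
    [0,0,0],
    [0,0,0]
  ],
  "fingers": [0.3,0.1,0,0,0]
}}

```text
time: 21.95
tcp_pos: [0.4584, 0.2273, 0.2194]
eef_rot: [0.009, 1.577, -0.009]
wrist_force: [-0.8, -0.7, -0.3]
width: 0.0781
```

Emit:
{"method": "arm_command", "body": {
  "delta_pos": [
    [-15,0,0],
    [-40,0,0],
    [-50,0,0],
    [-50,0,0],
    [0,0,0]
  ],
  "rot": [
    [0,0,0],
    [0,0,0],
    [0,0,0],
    [0,0,0],
    [0,0,0]
  ],
  "fingers": [0,0,0,0,0]
}}

```text
time: 22.58
tcp_pos: [0.4609, 0.2276, 0.3788]
eef_rot: [0.013, 1.571, -0.006]
wrist_force: [-0.9, -0.6, -0.9]
width: 0.093
```

```bash
python3 to.py .4977 .226 .312;python3 - <<'E'
from h import *
from station import bot
_,a=pickle.load(open("s11.pkl","rb"))
c=bot.capture("scene");d=np.abs(c["pixels"].astype(int)-a["pixels"]).max(2)
for n,(x0,x1,y0,y1) in dict(foot=(300,335,215,240),wheel=(265,300,195,235)).items(): print(n,d[y0:y1,x0:x1].mean(),d[y0:y1,x0:x1].max())
cv2.imwrite("pics/s13.png",c["pixels"][:,:,::-1])
t=bot.capture("top");cv2.imwrite("pics/t13.png",t["pixels"][:,:,::-1])
E
```

```text
t 22.575 tcp [0.4609 0.2276 0.3788] F [-0.9 -0.6 -0.9] w 0.09298050437887763
[[-0.     0.012  1.   ]
 [ 0.005  1.    -0.012]
 [-1.     0.005 -0.   ]]
rot deg [-0.03 -0.01 -0.27]
delta now [66.8 -1.5 36.8] after rot [66.8 -1.2 36.8]
foot 1.5302857142857142 7
wheel 1.4942857142857142 12
```

View pics/s13.png

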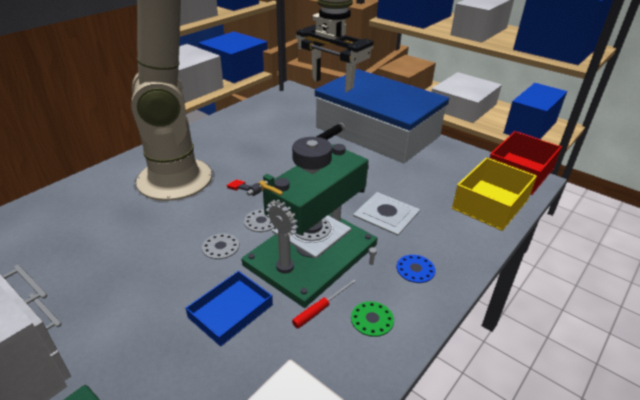

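View pics/t13.png

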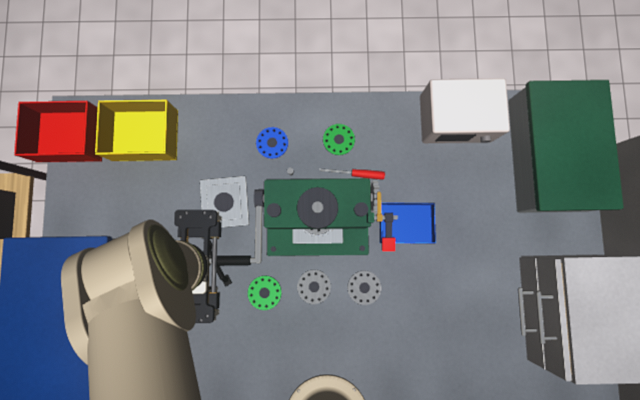

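The gripper is well clear, the ram is down, the trip is still down, and the other things are where they were. Handing in.

```bash
python3 -c "
from station import bot
print(bot.close_job())"
```

```text
the job is handed in; nothing more can be done
None
```

The job is done and handed in at about 22.7 s: the ram is resting on the retainer and the gripper is well clear.

- **Trip lever:** I pushed the red pad down to its stop. It sank 33 mm in the images, and the force rose steeply with no further movement. The last push to confirm the stop read 41 N vertical (about 44 N in all) at the wrist. That was fingertip contact, but it is close to the 40 N limit stated for the gripper's body.
- **Pawl:** I took the crank by its grip and lifted it about 0.2 rad. The picture then showed the brass pawl clear of the ratchet.
- **Lowering:** I held the crank all the way down at 30 mm/s or less, finishing in 0.4 mm steps. The load at the grip stayed at 9–10 N.
- **Landing:** At about 20 mm of ram travel the vertical force at the grip dropped from −8.6 N to about 0. It peaked at about +2 N of downward push, well under the 10 N that could dent the lid. I eased that to about zero before letting go.

**Last checks:** After I let go, the ratchet wheel and ram foot were unchanged between pictures. The trip was still down, and by eye nothing else on the bench had moved. From the images, the foot and the retainer top came out about 2 mm apart, which is within the measuring error. The force drop is therefore the stronger evidence that the ram has landed.

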